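Strip a stuck cyclone out of a vacuum cleaner's dust cup for washing

ROBOT

A 6-joint arm with a two-finger parallel gripper is mounted at the origin on the work surface. World frame = base frame: x ahead of the robot, y to its left, z up, the work surface at z = 0. Lengths are in m, angles in degrees, forces in N, time in s.
With the tool pointing down it reaches from about 0.325 to 0.85 m from the base axis. Payload 15.5 kg.
Tool frame: the origin (TCP) lies at the very end of the fingers, on their centre line; the grasp point (between the pads) lies arm.grip_depth behind it (arm.grip_depth is the distance from the TCP to the grasp point, in m); z points along the fingers, y is the direction in which the jaws open and shut (so a half turn about z gives the same grasp; the last joint's range is limited). The gripper opens to 91 mm and grips with 3 to 60 N. Pads are 32 mm wide; open, the fingers measure 118 mm over their backs; the gripper's body (76 mm by 178 mm) begins 60 mm behind the grasp point.
Start: joints at [-71.534, 28.281, 77.091, -0, 74.628, -5.472], TCP at [0.254, -0.571, 0.192] pointing down, gripper open.
Joint ranges: [-166.48, 166.48], [-47.26, 123.95], [12.59, 153.08], [-70.14, 250.14], [6.76, 159.57], [-176.63, 176.63]. Speed limits (degrees/s): [108.29, 108.29, 147.25, 172.46, 172.46, 172.46].

INTERFACE

Orientations are given as a 3x3 rotation matrix whose columns are the frame's x, y, z axes.
In Python, from rig import arm gives the robot as it stands. Calls block until the motion is done:
- arm.move_to(position, orientation): joint-space move of the TCP to a pose.
- arm.move_l(position, orientation=None, feed=0.15): straight line of the TCP; orientation=None keeps the orientation; feed is the mean speed in m/s.
- arm.move_joints(angles): joint-space move.
- arm.grip(opening): finger opening in m; the grip force is fixed at half the most; returns when the fingers have stopped.
- arm.sleep(seconds).
- arm.solve_ik(position, orientation): joint angles nearest the present ones, or None.
- arm.snapshot(name): name is "scene" or "side" or "wrist"; returns the picture (400x640x3 uint8, red, green, blue); there is no depth.
- arm.get_calibration(name): a dict with "intrinsics" (3x3 intrinsics, pixels), "cam_to_world" (4x4, takes a point from camera to world coordinates). Camera axes: x right, y down, z forward; pixel columns grow to the right and rows downward; lengths in m; the calibration is good to about 2 mm. The wrist camera is an equidistant fisheye: a pixel r from the principal point sees the ray r / f radians off the axis. A picture is of the moment at which its call begins: read the wrist's pose just before it. get_calibration takes no time and is no camera call; for the wrist camera it gives the pose at the moment of the call.
A pose or a line that the arm cannot do raises arm.Unreachable and nothing moves.
- arm.sign_off(): hands the job in, once; it reports no verdict.
Readings, each from a call of its own:
- arm.current_t(): time.
- arm.current_joint_positions(): joint angles.
- arm.current_dq(): joint speeds.
- arm.current_tau(): joint torques, N m.
- arm.current_ee_pos(): TCP position.
- arm.current_tool_rot(): TCP orientation.
- arm.current_force(): force on the tool from outside, world axes, zero at the start.
- arm.current_torque(): the same for the moment, N m.
- arm.current_width(): finger opening in m.
Only numpy, scipy, OpenCV 4.12 (cv2) and the standard library are available. Lean on these libraries where they do the work, as an engineer would, in place of code of your own. Each camera call takes 0.05 s, during which the arm holds its last target. There are 200 camera calls.

TASK

Strip the cleaner's dust cup for washing: first lift the pleated filter out by its pull tab and lay it flat in the wash tray, tab up. Then work the stuck cyclone loose: grip it firmly by its inner rim (the outlet collar), twist it anticlockwise to free its lugs, draw it up out of the cup and stand it upright on its skirt in the tray beside the filter. Set both down on the tray's floor without dropping them, clear of the brush that lies there, and leave everything else on the bench where it is.

Things in the scene. Friction and masses are not known exactly. Their poses are not given: they have to be found in the camera images.
- cleaner: Canister vacuum cleaner, fixed on the bench, its clear round dust cup docked upright at the front; behind the cup the motor housing with two wheels (in all 375 mm long, 250 wide, 144 high behind the cup). Origin on the bench surface on the cup's axis; z up, +x to the motor, hose port at -x. The cyclone stands in the cup with its underside 68 mm above the bench.
- cup_mouth (a point): Centre of the docked cup's open mouth, 160 mm above the bench, in the cleaner's frame. The cup is 138 mm across outside, 132 inside. Just inside the mouth three small hooks hold the cyclone's lugs down, and below them a rubber seal ring grips the cyclone.
- cyclone: Black cyclone insert, 112 mm tall, about 0.26 kg, upright and coaxial in the cup at the start, its top ring 20 mm proud of the mouth. Origin: centre of the underside, z up. Skirt 84 mm across at z 0; shroud 72 across; seal band 120 across, z 58 to 72; above it an open dish, 120 mm across outside, 114 inside, floor at z 72, rim at z 112. Its underside clears the mouth once raised 92 mm.
- collar_top (a point): Centre of the top of the cyclone's inner rim: the round, open outlet collar standing in the middle of its dish floor, on the axis, 56 mm across outside, 48 inside, 30 mm high (z 72 to 102 of the cyclone). A grip of 40 N across it holds without slipping. At the start the filter lies on it and hides it.
- lugs (a point): On the cyclone's axis at the height of its three lugs (z 76 to 82, 129 mm across). Turned anticlockwise seen from above, they leave the hooks after 22 to 32 degrees and stay free until 85; clockwise they meet a stop within 12. The seal resists turning with about 0.5 N m and lifting with about 8 N over the first 12 mm (less while turning); then the cyclone is loose.
- filter: Round pleated filter cassette, 106 mm across, 18 mm thick, about 0.1 kg, black frame, white pleats, with an upright white pull tab on top. Origin: centre of the underside, z up; the tab runs along its x. At the start it lies loose in the cyclone's dish on top of the collar, its underside 102 mm above the cyclone's underside.
- tab_top (a point): Middle of the top edge of the filter's pull tab: a plate 70 mm long (along the filter's x), 9 mm thick, standing on the middle of the filter from z 18 to z 48.
- tray: White plastic wash tray, fixed on the bench, open on top, 240 mm (x) by 300 mm (y) outside, walls 4 mm thick and 45 mm high, floor 4 mm thick. Origin: centre of the underside, z up.
- brush: Flat cleaning brush, 200 mm long, 42 mm wide, 20 mm high, lying in the tray along its +x wall (parallel to the tray's y, centre 85 mm from the tray's centre). Leave it. Origin: centre of its underside, its length along x.
- spare_cup: Empty clear dust cup standing on the bench beyond the tray, 138 mm across, 125 mm high. Not the one to strip; leave it. Origin: centre of the underside.
- cup_lid: Grey round lid of the dust cup, lying on the bench beyond the tray, 142 mm across, 20 mm thick with a loop handle up to 48 mm. Leave it. Origin: centre of the underside.
- floor_head: Black floor nozzle lying to the left, 270 by 95 mm, 80 mm high. Leave it. Origin: centre of the underside.
- spray_bottle: White spray bottle standing to the right, 72 mm across, 196 mm high. Leave it. Origin: centre of the underside.
- filter_carton: Cardboard carton lying to the right, 125 by 125 by 50 mm. Leave it. Origin: centre of the underside.
- screwdriver: Screwdriver with a black handle, 160 mm long, lying to the left beside the floor nozzle. Leave it. Origin: middle of its underside, length along x.
Things that resemble listed ones, but are neither listed nor needed, are in the scene too. Leave any blue or red look-alike of the filter alone.

How it is judged:
By the outcome, as a careful person would: the job done as asked, in the order asked, and still so for the second after the job is handed in, with the robot touching nothing.
It also fails if it takes over 67 s, if anything falls off the work surface, if the arm or the gripper's body presses on something with over 40 N, if the wrist force passes 120 N, or if a joint passes its speed limit or range.

## Working session

There is one attempt and no reset: what is moved stays moved. The work goes in short steps, each a Python script; the robot and the scene stay as the last script left them, time stands still between calls to the robot, and variables do not carry over. Pictures are saved under pics/ and viewed, about 8 in all and at most 12, crops included, and the job is handed in when it is done.

```bash
mkdir -p pics; ls; python3 - <<'E'
from rig import arm
import cv2,numpy as np
print(arm.current_t(),arm.grip_depth)
for n in("scene","side","wrist"):
    c=arm.get_calibration(n);print(n,np.round(c["intrinsics"],1).tolist(),np.round(c["cam_to_world"],4).tolist())
    p=arm.snapshot(n);cv2.imwrite(f"pics/{n}0.png",p[:,:,::-1])
a=cv2.imread("pics/scene0.png");
E
```

```text
pics
0.0 0.0188
scene [[437.3, 0.0, 320.6], [0.0, 437.3, 202.1], [0.0, 0.0, 1.0]] [[-0.5454, 0.7098, -0.4459, 1.1497], [0.8382, 0.4638, -0.287, 0.3785], [0.0031, -0.5303, -0.8478, 1.2634], [0.0, 0.0, 0.0, 1.0]]
side [[476.4, 0.0, 322.1], [0.0, 476.4, 202.1], [0.0, 0.0, 1.0]] [[-0.9354, -0.2352, 0.264, 0.1609], [-0.3533, 0.6512, -0.6716, 1.0082], [-0.014, -0.7215, -0.6923, 1.1753], [0.0, 0.0, 0.0, 1.0]]
wrist [[309.7, 0.0, 321.9], [0.0, 309.7, 200.1], [0.0, 0.0, 1.0]] [[0.406, -0.8884, -0.2141, 0.3138], [-0.9139, -0.3952, -0.093, -0.5445], [-0.002, 0.2334, -0.9724, 0.3853], [0.0, 0.0, 0.0, 1.0]]
```

View pics/scene0.png

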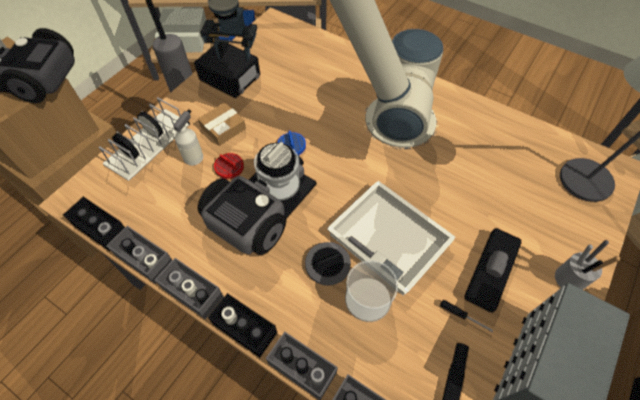

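View pics/side0.png

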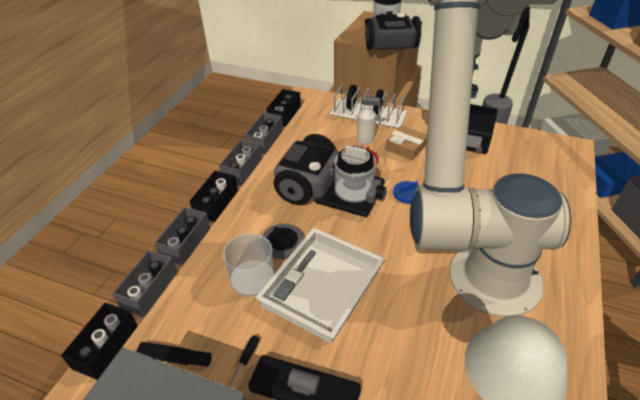

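The scene view shows the cup with its filter at about (278,160) and the tray around (390,238). In the side view they are at about (356,160) and (322,285). I'll enlarge both areas in one composite.

```bash
python3 - <<'E'
import cv2,numpy as np
s=cv2.imread("pics/scene0.png");d=cv2.imread("pics/side0.png")
f=lambda i,x,y,w,h,k:cv2.resize(i[y:y+h,x:x+w],None,fx=k,fy=k,interpolation=cv2.INTER_CUBIC)
top=np.hstack([f(s,240,130,80,60,5),f(d,316,135,80,60,5)])
bot=np.hstack([f(s,320,175,140,105,400/140)[:300,:400],f(d,250,220,140,122,400/140)[:300,:400]])
h=min(len(bot),300);cv2.imwrite("pics/c1.png",np.vstack([top,bot[:h]]))
E
```

```text
(no output)
```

View pics/c1.png

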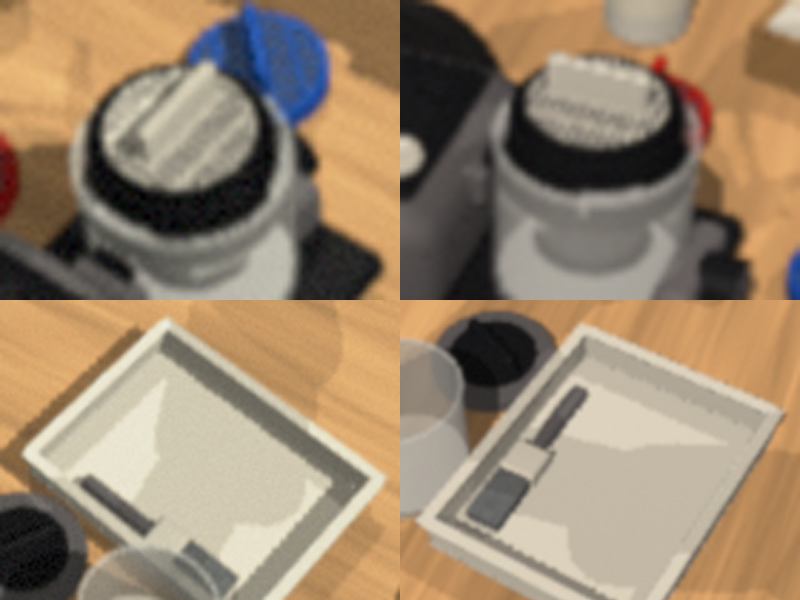

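The composite shows the pleat disc centre at scene (276.2,156) and side (355.6,154.4). The tab runs from scene-crop (125,145) to (210,65). The tray's rim corners are clear in both views.

```bash
cat >h.py <<'E'
from rig import arm
import numpy as np,cv2
def ray(n,u,v,c=None):
    c=c or arm.get_calibration(n);K=np.array(c["intrinsics"]);T=np.array(c["cam_to_world"])
    a=np.array([(u-K[0,2])/K[0,0],(v-K[1,2])/K[1,1]])
    if n=="wrist":
        r=np.linalg.norm(a);d=np.r_[a/r*np.sin(r),np.cos(r)]
    else:d=np.r_[a,1]
    return T[:3,3],T[:3,:3]@d
def at(n,u,v,z,c=None):
    o,d=ray(n,u,v,c);return o+d*(z-o[2])/d[2]
def proj(n,P,c=None):
    c=c or arm.get_calibration(n);K=np.array(c["intrinsics"]);T=np.array(c["cam_to_world"])
    p=T[:3,:3].T@(np.array(P)-T[:3,3])
    if n=="wrist":
        r=np.hypot(*p[:2]);q=p[:2]/r*np.arctan2(r,p[2])
    else:q=p[:2]/p[2]
    return q*K[0,0]+K[:2,2]
def down(a):  # jaw (tool y) axis at angle a deg in the world
    a=np.radians(a);y=np.array([np.cos(a),np.sin(a),0]);z=np.array([0,0,-1.]);return np.c_[np.cross(y,z),y,z]
E
python3 - <<'E'
from h import *
np.set_printoptions(precision=4,suppress=True)
for n,L in(("scene",[(378.8,182),(454.4,237.3),(328.4,228.2)]),("side",[(314,228.7),(384,258.5),(257,297.7)])):
    print(n,np.array([at(n,*p,.045)[:2] for p in L]).tolist())
print(at("scene",276.2,156,.188),at("side",355.6,154.4,.188))
print([at("scene",240+x/5,130+y/5,z) for x,y,z in((210,62,.218),(138,150,.188),(125,140,.218))],[at("side",316+x/5,135+y/5,.218) for x,y in((152,55),(250,65))])
R=arm.current_tool_rot();print(R)
for a in range(-180,180,30):
    q=arm.solve_ik([.45,-.3,.4],down(a));print(a,q)
E
```

```text
scene [[0.3337057070933891, 0.08718078771909787], [0.3885311786513025, 0.3877982245144492], [0.5770198327354185, 0.039886679588849505]]
side [[0.5727891371725404, 0.037215559362193784], [0.32723314407846293, 0.07977864969125126], [0.6274303616080719, 0.3416417899326539]]
[ 0.5179 -0.193   0.188 ] [ 0.5136 -0.2025  0.188 ]
[array([ 0.4829, -0.1934,  0.218 ]), array([ 0.545, -0.206,  0.188]), array([ 0.5601, -0.2008,  0.218 ])] [array([ 0.5452, -0.1981,  0.218 ]), array([ 0.4811, -0.2095,  0.218 ])]
[[ 0.914   0.4057 -0.0003]
 [ 0.4057 -0.914   0.0009]
 [ 0.0001 -0.0009 -1.    ]]
-180 [-40.0169  13.5914  68.2024  -0.      98.2062 139.9831]
-150 [-40.0169  13.5914  68.2024  -0.      98.2062 109.9831]
-120 [-40.0169  13.5914  68.2024  -0.      98.2062  79.9831]
-90 [-40.0169  13.5914  68.2024  -0.      98.2062  49.9831]
-60 [-40.0169  13.5914  68.2024  -0.      98.2062  19.9831]
-30 [-40.0169  13.5914  68.2024  -0.      98.2062 -10.0169]
0 [-40.0169  13.5914  68.2024  -0.      98.2062 -40.0169]
30 [-40.0169  13.5914  68.2024  -0.      98.2062 -70.0169]
60 [ -40.0169   13.5914   68.2024   -0.       98.2062 -100.0169]
90 [ -40.0169   13.5914   68.2024   -0.       98.2062 -130.0169]
120 [ -40.0169   13.5914   68.2024   -0.       98.2062 -160.0169]
150 [-40.0169  13.5914  68.2024  -0.      98.2062 169.9831]
```

```bash
python3 - <<'E'
from h import *
arm.move_l([.254,-.571,.28],feed=.25)
arm.move_to([.505,-.198,.34],down(-88))
c=arm.get_calibration("wrist");p=arm.snapshot("wrist");s=arm.snapshot("scene")
np.save("c1.npy",c["cam_to_world"]);cv2.imwrite("pics/w1.png",p[:,:,::-1])
print(arm.current_t(),arm.current_ee_pos(),np.round(c["cam_to_world"],3).tolist(),proj("wrist",[.516,-.198,.218],c))
E
```

```text
2.4083 [ 0.50476919 -0.19879586  0.33972393] [[0.035, -0.972, -0.234, 0.571], [-0.999, -0.034, -0.007, -0.196], [-0.001, 0.234, -0.972, 0.534], [0.0, 0.0, 0.0, 1.0]] [321.98764677 180.05129676]
```

View pics/w1.png

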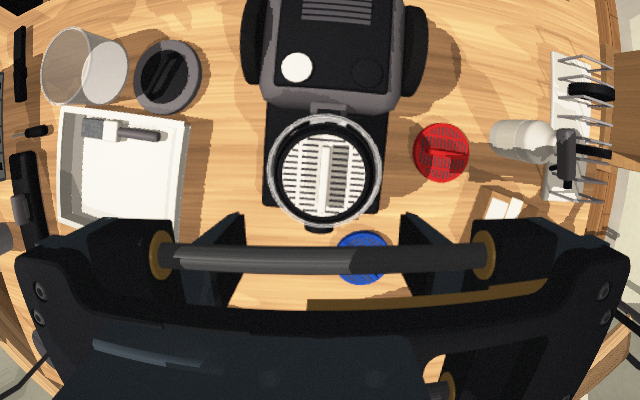

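The wrist view shows the filter in the cup at about (325,173) with its tab running almost straight up the image. The tray is at upper left. I'll enlarge both.

```bash
python3 - <<'E'
import cv2,numpy as np
p=cv2.imread("pics/w1.png")
a=cv2.resize(p[105:235,260:390],(600,600),interpolation=cv2.INTER_CUBIC)
b=cv2.resize(p[95:240,50:98+50],None,fx=2,fy=2)
cv2.imwrite("pics/w1c.png",a)
E
```

```text
(no output)
```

View pics/w1c.png

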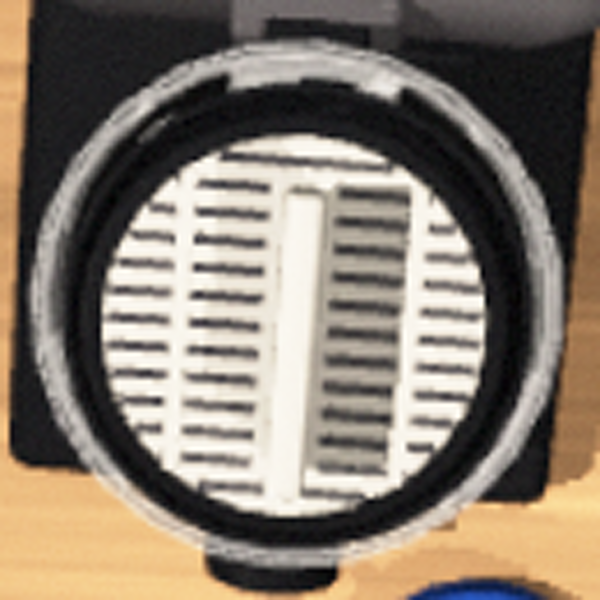

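```bash
python3 - <<'E'
from h import *
np.set_printoptions(precision=4,suppress=True)
c=arm.get_calibration("wrist");c["cam_to_world"]=np.load("c1.npy")
g=lambda x,y,z:at("wrist",260+x/4.615,105+y/4.615,z,c)
a,b=g(306,193,.218),g(290,490,.218);print("tab",a,b,(a+b)/2,np.linalg.norm(a-b),np.degrees(np.arctan2(*(a-b)[1::-1])))
print("pleat",g(296,325,.188),"mouth",g(297.5,303,.160), [g(33,303,.16),g(562,303,.16),g(297,42,.16),g(297,565,.16)])
print("tray",[at("wrist",u,v,.045,c) for u,v in((66,105),(190,122),(55,225))])
T=np.array([.480,.212]);th=np.radians(-11);R=np.array([[np.cos(th),-np.sin(th)],[np.sin(th),np.cos(th)]])
for x,y in((.12,.15),(.12,-.15),(-.12,.15)):print(proj("wrist",[*(T+R@[x,y]),.045],c))
E
```

```text
tab [ 0.5505 -0.2012  0.218 ] [ 0.4827 -0.2001  0.218 ] [ 0.5166 -0.2006  0.218 ] 0.06785799763371939 -0.9548879171220693
pleat [ 0.5162 -0.2004  0.188 ] mouth [ 0.5177 -0.2009  0.16  ] [array([ 0.5156, -0.1305,  0.16  ]), array([ 0.5206, -0.2715,  0.16  ]), array([ 0.5862, -0.1983,  0.16  ]), array([ 0.4451, -0.2034,  0.16  ])]
tray [array([0.6333, 0.3262, 0.045 ]), array([0.5787, 0.0237, 0.045 ]), array([0.3739, 0.4024, 0.045 ])]
[ 62.9531 108.8592]
[180.4567 128.006 ]
[ 59.0138 218.3917]
```

```bash
python3 - <<'E'
from h import *
R=down(-91)
arm.grip(.040)
arm.move_to([.5166,-.2006,.24],R)
arm.move_l([.5166,-.2006,.1925],R,feed=.1)
w=arm.grip(.0);print(arm.current_width(),arm.current_force())
arm.move_l([.5166,-.2006,.33],R,feed=.12)
print(arm.current_width(),arm.current_force(),arm.current_t())
arm.move_to([.440,.143,.27],R)
c=arm.get_calibration("wrist");np.save("c2.npy",c["cam_to_world"])
p=arm.snapshot("wrist");s=arm.snapshot("side");cv2.imwrite("pics/w2.png",p[:,:,::-1]);cv2.imwrite("pics/s2.png",s[:,:,::-1])
print(arm.current_width(),arm.current_force(),arm.current_t())
E
```

```text
0.008701843892331577 [-0.39698644  0.78583642  1.20637729]
0.008189360399364434 [-0.02229964  0.69058645 -1.43389069] 6.3083
0.008520423848454804 [-1.66407458 -0.14572728 -1.39267415] 7.75
```

View pics/w2.png

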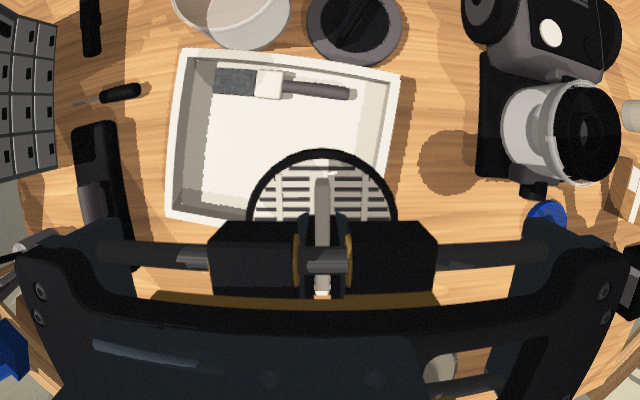

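The filter is held level by its tab, and the cyclone is still in the cup at (580,130). The tray's top corners are at (183,48), (401,73) and (165,218).

```bash
python3 - <<'E'
from h import *
np.set_printoptions(precision=4,suppress=True)
c=arm.get_calibration("wrist")
P=[at("wrist",u,v,.045,c) for u,v in((183,48),(401,73),(165,218))];print(P,(P[1]+P[2])/2)
print(np.linalg.norm(P[0]-P[1]),np.linalg.norm(P[0]-P[2]),np.degrees(np.arctan2(*(P[0]-P[2])[1::-1])))
print("brush",[at("wrist",u,v,.015,c) for u,v in((213,92),(350,97))])
E
```

```text
[array([0.6351, 0.3394, 0.045 ]), array([0.5823, 0.0321, 0.045 ]), array([0.3818, 0.3872, 0.045 ])] [0.4821 0.2097 0.045 ]
0.31184499903352525 0.25775749298524225 -10.689715335677487
brush [array([0.5674, 0.3028, 0.015 ]), array([0.55  , 0.1004, 0.015 ])]
```

```bash
python3 - <<'E'
from h import *
R=down(-91)
x,y=.438,.139
arm.move_l([x,y,.27],R,feed=.1)
arm.move_l([x,y,.032],R,feed=.12)
f0=arm.current_force()[2]
z=.032
while z>.0225:
    z-=.001;arm.move_l([x,y,z],R,feed=.03);f=arm.current_force()[2]
    if f-f0>1.2:break
print("contact",z,f0,f,arm.current_width())
arm.grip(.04)
arm.move_l([x,y,.16],R,feed=.15)
# look down at the cyclone, camera behind
arm.move_to([.517,-.2007,.34],down(-91))
c=arm.get_calibration("wrist");np.save("c3.npy",c["cam_to_world"])
p=arm.snapshot("wrist");s=arm.snapshot("side");cv2.imwrite("pics/w3.png",p[:,:,::-1])
a=cv2.resize(p[90:220,255:385],(500,500),interpolation=cv2.INTER_CUBIC)
b=np.zeros((500,300,3),np.uint8);b[:250]=cv2.resize(s[200:325,240:390],(300,250));b[250:]=cv2.resize(p[60:260,0:240],(300,250))
cv2.imwrite("pics/c3.png",np.hstack([a,b])[:,:,::-1]);print(arm.current_t(),proj("wrist",[.517,-.2007,.17],c))
E
```

```text
contact 0.025999999999999995 -0.6612437187012492 11.846940858609639 0.008468381252163457
14.8833 [323.29488086 182.32055784]
```

View pics/c3.png

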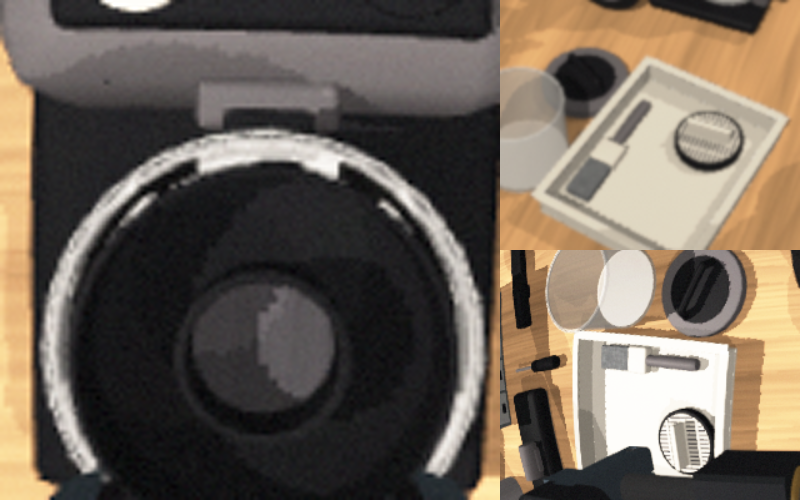

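The filter lies flat in the tray with its tab up, clear of the brush and walls. The collar centre is at wrist pixel (323,181), against a prediction of (323.3,182.3), so the cup axis is good to about 1 mm.

```bash
python3 - <<'E'
from h import *
np.set_printoptions(precision=3,suppress=True)
x,y=.517,-.2007
for a in range(-78,-42,5):
    arm.move_l([x,y,.1445],down(a),feed=.05)
    print(a,arm.current_width(),arm.current_force(),arm.current_torque()[2],arm.current_t())
p=arm.snapshot("wrist");cv2.imwrite("pics/w4.png",p[:,:,::-1])
z=.1445
for i in range(4):
    z+=.002;a+=2;arm.move_l([x,y,z],down(a),feed=.02)
    f=arm.current_force();print(z,a,arm.current_width(),f,arm.current_torque()[2],arm.current_t())
    if f[2]<-25:break
E
```

```text
-78 0.0537155524427271 [0.19  1.398 6.473] -0.43509024730490004 18.2167
-73 0.054122173549047296 [0.169 1.603 5.795] -0.29641979497978277 18.4667
-68 0.05371268675340897 [-1.069  1.831  6.248] -0.3657229845225314 18.7167
-63 0.053675287821184435 [-1.183  3.719  7.229] -0.5507499298265772 18.9667
-58 0.053772749279274556 [-1.469  2.493  7.974] -0.43190190854898225 19.2167
-53 0.05385356007772955 [-0.717  7.03   6.995] -0.49144521268582725 19.4667
-48 0.05394681998016729 [-1.062  5.544  5.546] -0.23854110125316427 19.7167
-43 0.054000257828793474 [-0.588  5.63   5.31 ] -0.3218710251117 19.9667
0.1465 -41 0.05368954748088308 [-1.254  6.267 -0.57 ] -0.15287193050443268 20.2667
0.1485 -39 0.05337060687685438 [-1.896  4.651 -3.613] -0.11485665680723033 20.5167
0.1505 -37 0.05359533386102776 [-3.204  3.894 -5.916] -0.14484508247223865 20.7667
0.1525 -35 0.053739250644100636 [-3.802  2.368 -5.784] -0.08039030339283755 21.0167
```

```bash
python3 - <<'E'
from h import *
np.set_printoptions(precision=3,suppress=True)
x,y=.517,-.2007
for z,a in((.156,-31),(.160,-27),(.166,-27),(.175,-27)):
    arm.move_l([x,y,z],down(a),feed=.03)
    f=arm.current_force();print(z,arm.current_width(),f,arm.current_torque(),arm.current_t())
    if f[2]<-25:break
s=arm.snapshot("side");c=arm.snapshot("scene");g=lambda i,x,y:cv2.resize(i[y:y+100,x:x+90],(396,440),interpolation=cv2.INTER_CUBIC)
cv2.imwrite("pics/c5.png",np.hstack([g(s,310,110),g(c,235,100)])[:,:,::-1])
E
```

```text
0.156 0.053669830472274464 [-3.947  6.194 -0.839] [1.213 0.903 0.13 ] 21.2833
0.16 0.05360437053913826 [-4.607  5.41  -1.692] [1.178 0.805 0.184] 21.5667
0.166 0.05383327653977054 [-2.189  0.326 -0.911] [ 0.     0.178 -0.018] 21.9167
0.175 0.05332473405047285 [-0.992  0.03  -2.702] [ 0.015 -0.074 -0.012] 22.3667
```

View pics/c5.png

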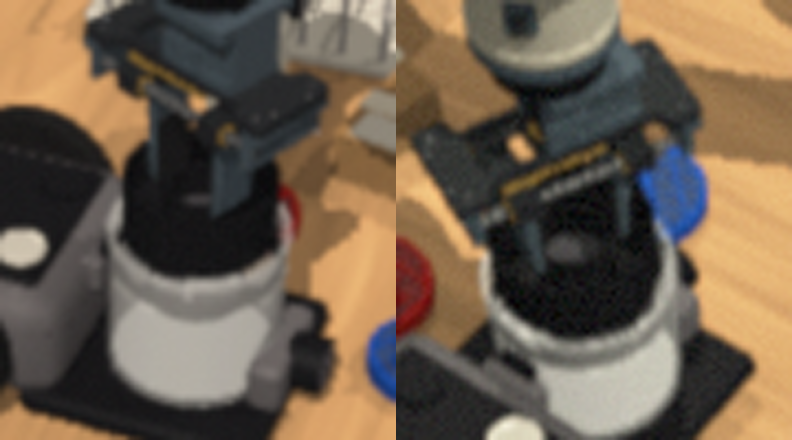

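The cyclone is free and about 30 mm up, held level, with only its weight on the wrist. Next I draw it out and place it.

```bash
python3 - <<'E'
from h import *
np.set_printoptions(precision=3,suppress=True)
R=down(-27)
arm.move_l([.517,-.2007,.30],R,feed=.12)
print(arm.current_width(),arm.current_force(),arm.current_t())
x,y=.4657,.286
arm.move_l([.50,.05,.30],R,feed=.25)
arm.move_l([x,y,.29],R,feed=.25)
arm.sleep(.2)
arm.move_l([x,y,.092],R,feed=.12)
print(arm.current_width(),arm.current_force(),arm.current_t())
s=arm.snapshot("side");c=arm.snapshot("scene");g=lambda i,x,y:cv2.resize(i[y:y+140,x:x+140],(400,400),interpolation=cv2.INTER_CUBIC)
cv2.imwrite("pics/c6.png",np.hstack([g(s,240,190),g(c,320,160)])[:,:,::-1])
E
```

```text
0.05351775157766456 [ 0.705 -0.273 -1.874] 23.6583
0.05345485228237833 [-0.01  -0.888 -2.348] 27.925
```

View pics/c6.png

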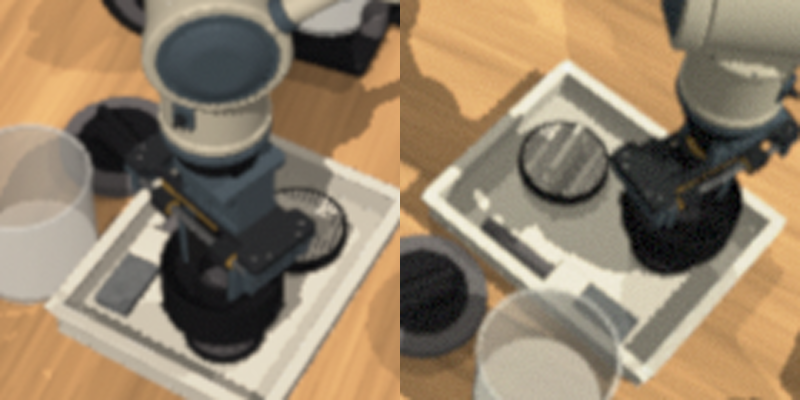

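The cyclone hangs upright over the tray, clear of the filter, brush and walls. I'll set it down by contact.

```bash
python3 - <<'E'
from h import *
np.set_printoptions(precision=3,suppress=True)
R=down(-27);x,y=.4657,.286;z=.092;f0=arm.current_force()[2]
arm.move_l([x,y,.085],R,feed=.05);z=.085;f=arm.current_force()[2]
while z>.070 and f-f0<2:
    z-=.001;arm.move_l([x,y,z],R,feed=.03);f=arm.current_force()[2]
print("contact",z,f0,f,arm.current_torque())
if f-f0>=2:
    arm.grip(.072);print(arm.current_force())
    arm.move_l([x,y,.22],R,feed=.12)
    arm.move_to([.40,-.05,.40],down(-91))
    arm.sleep(.3)
w=arm.snapshot("wrist");s=arm.snapshot("side");c=arm.snapshot("scene");g=lambda i,x,y:cv2.resize(i[y:y+140,x:x+140],(400,400),interpolation=cv2.INTER_CUBIC)
cv2.imwrite("pics/c7.png",np.hstack([g(s,240,190),g(c,320,160)])[:,:,::-1]);print(arm.current_t())
E
```

```text
contact 0.08 -1.774553944606125 6.637272730287833 [ 0.005  0.287 -0.032]
[ 0.406  0.677 -0.41 ]
33.2583
```

View pics/c7.png

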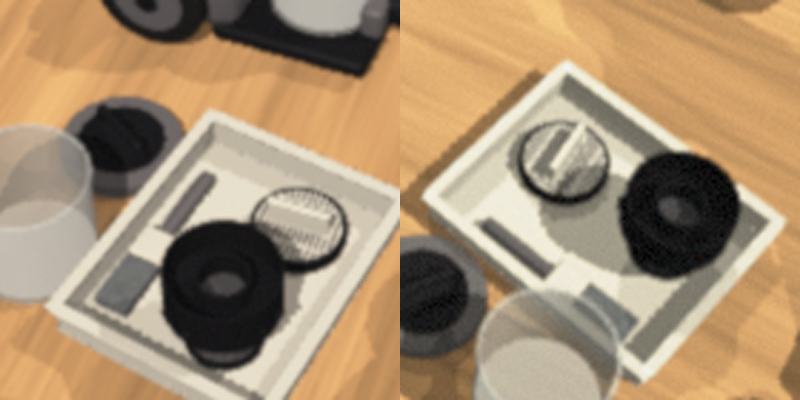

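Both parts are standing free in the tray: the filter is flat with its tab up, and the cyclone is upright and clear of the brush and walls. I'm handing in.

```bash
python3 -c "
from rig import arm
print(arm.sign_off())"
```

```text
the job is handed in; nothing more can be done
None
```

The dust cup is stripped and I've handed the job in, at about 33 s of the 67 s allowed; the sign-off reports no verdict.

- **Filter:** I lifted it out by its tab and set it down by contact in the tray. It lies flat with the tab up.
- **Cyclone:** I gripped it by the collar and turned it 48° anticlockwise. I drew it up with 16° more turn during the first 15 mm, which is 64° in all and inside the 85° limit. The lift reading peaked at about 6 N and then fell to roughly its weight. It touched the tray floor within 0.5 mm of the expected height, so it did not slip in the grip.

**Last checks:** The final side and scene pictures show the cyclone upright on its skirt beside the filter. Both parts are clear of each other, the brush and the walls, and the arm is well away. Everything else in those crops looks unmoved; I did not check the rest of the bench in the last pictures.

**Disagreements:**
- The tray position differed between cameras by up to about 15 mm in the most oblique wrist view. A closer look agreed with the fixed cameras.
- Setting the parts down gave brief contact readings of about 12 N for the filter and 7 N for the cyclone.
- The gripper read 54 mm across the 56 mm collar; I don't know why, but the grip held steady throughout.

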